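# Roll the feed roller into the V-block and set it to the end stop

## Robot

A 6-joint arm with a two-finger parallel gripper is mounted at the origin on the work surface. World frame = base frame: x ahead of the robot, y to its left, z up, the work surface at z = 0. Lengths are in m, angles in rad, forces in N, time in s.
With the tool pointing down it reaches from about 0.3 to 0.825 m from the base axis. Payload 5.4 kg.
Tool frame: the origin (TCP) lies at the very end of the fingers, on their centre line; the grasp point (between the pads) lies 19 mm behind it; z points along the fingers, x is the direction in which the jaws open and shut, and the axes are right-handed (so a half turn about z gives the same grasp; the last joint's range is limited). The gripper opens to 92 mm and grips with 3 to 60 N. Pads are 20 mm wide; open, the fingers measure 128 mm over their backs; the gripper's body (75 mm by 189 mm) begins 69 mm behind the grasp point.
Start: joints at [-1.473, 0.158, 1.597, -0, 1.386, -0.21], TCP at [0.174, -0.548, 0.215] pointing down, gripper open.
Joint ranges: [-2.91, 2.91], [-0.94, 2.29], [0.18, 2.7], [-1.29, 4.43], [0.17, 2.64], [-3, 3]. Speed limits (rad/s): [2.57, 2.57, 3.14, 3.14, 3.14, 3.14].

## Interface

Orientations are given as a rotation vector (axis times angle).
In Python, from workcell import bot gives the robot as it stands. Calls block until the motion is done:
- bot.goto(position, orientation): joint-space move of the TCP to a pose.
- bot.line_to(position, rot=None, max_speed=0.15): straight line of the TCP; rot=None keeps the orientation; max_speed is the mean speed in m/s.
- bot.set_joints(angles): joint-space move.
- bot.set_gripper(opening, newtons=None): opening from 0.0 (shut) to 1.0 (fully open); newtons is the grip in N (None keeps the last); returns when the fingers have stopped.
- bot.hold(seconds).
- bot.inverse_kinematics(position, orientation): joint angles nearest the present ones, or None.
- bot.read_camera(name): name is "side" or "top"; returns a dict with "pixels" (420x560x3 uint8, blue, green, red), "fx", "fy", "cx", "cy" (pixels), "k1" (the pictures are not rectified: a ray, as slopes to the right and down, at radius r is drawn at 1 + k1 r^2 times it, then the intrinsics apply), "R" (3x3) and "t" (3): a world point X has camera coordinates R X + t. Camera axes: x right, y down, z forward; pixel columns grow to the right and rows downward; lengths in m; the calibration is good to about 2 mm. A picture is of the moment at which its call begins. There is no depth.
A pose or a line that the arm cannot do raises bot.MotionError and nothing moves.
- bot.job_done(): hands the job in, once; it reports no verdict.
Readings, each from a call of its own:
- bot.current_clock(): time.
- bot.current_joints(): joint angles.
- bot.current_joint_vel(): joint speeds.
- bot.current_effort(): joint torques, N m.
- bot.current_ee_pos(): TCP position.
- bot.current_tool_rot(): TCP orientation.
- bot.current_contact_force(): force on the tool from outside, world axes, zero at the start.
- bot.current_ft_torque(): the same for the moment, N m.
- bot.current_opening(): opening from 0.0 (shut) to 1.0 (fully open).
Only numpy, scipy, OpenCV 4.12 (cv2) and the standard library are available. Lean on these libraries where they do the work, as an engineer would, in place of code of your own. Each camera call takes 0.05 s, during which the arm holds its last target.

## Task

With your fingertips only, roll the loose aluminium roller along the bench by its side, up the ramp and into the V-block, then push it lengthwise along the V by its end until its other end rests against the tall stop plate. Never lift the roller off what it rolls on, do not shove the jar, bearing or carton out of place, and leave the roller lying still in the V.

Things in the scene. Friction and masses are not known exactly. Their poses are not given: they have to be found in the camera images.
- roller: Loose polished aluminium roller (rolls freely, slippery, friction about 0.3): round body 40 mm in diameter, 180 mm long, plus a journal 20 mm in diameter, 15 mm long at each end; 0.45 kg. Origin: middle of its axis, 20 mm above the bench at the start. Its y runs along the axis; x and z turn as it rolls. It starts in front of the ramp, parallel to the V within 0.15 rad, short of the stop plate.
- vblock: Steel V-block fixed to the bench, ramp towards the robot. Origin: at bench height below the bottom of the V, mid-length; y along the V, x from ramp to fence, z up. Ramp, V and fence are 130 mm long (y -65 to 65 mm). A 3 mm thick base strip (x -31 to 39, y -148 to 148 mm) carries the stop plate at one end and the low foot at the other.
- vee (a point): Where the middle of the axis lies when the roller is seated mid-way in the V: 26 mm above the bench, above the V-block's origin; axes as the V-block's. The V is 120 degrees wide: bottom 3 mm high at x = 0, far side rising to 22 mm at x = 33 mm, then an upright fence to 46 mm. The seated roller sticks out beyond both ends of the V.
- crest (a point): Mid-length of the ramp's crest, 12 mm above the bench, at x = -16 mm of the V-block. Towards the robot the ramp falls evenly to the bench over 60 mm (foot at x = -76 mm); away from the robot the V falls at 30 degrees to its bottom.
- stop: Fixed upright steel stop plate at one end of the V-block (either end: y = 140 or -140 mm of the V-block): 10 mm thick along the V, 56 mm wide, 50 mm high. Origin: centre of its underside, at bench height. The face towards the V is 5 mm from the origin, so a roller resting against it has its middle 110 mm from this origin, measured along the V.
- foot: Fixed low steel bar at the other end of the V-block, opposite the stop plate: 10 mm thick, 40 mm wide, 7 mm high. It stops nothing; the roller passes above it. Origin: centre of its underside, at bench height.
- jar: Small closed screw jar standing on the bench, 40 mm in diameter, 52 mm high; origin under its centre. Bystander.
- bearing: Loose bearing ring lying flat, 46 mm outside, 22 mm bore, 14 mm high; origin under its centre. Bystander.
- carton: Small cardboard carton, 50 x 65 mm, 45 mm high, standing behind the V-block's fence; origin under its centre. Bystander.
Not all that is in view belongs to the job. What is meant by the roller is not blue or green, and is the smaller of those in its own colour.

How it is judged:
On the way, in this order (a step that is already met when the one before it is completed fails the run):
1. the roller lies in the V, not yet against the stop plate (x of roller in the frame of vblock between -0.005 and 0.005 m and z of roller in the frame of vblock below 0.03 m and horizontal distance between roller and stop above 0.1125 m), for 0.2 s.
2. the roller lies in the V with its end against the stop plate (x of roller in the frame of vblock between -0.004 and 0.004 m and z of roller in the frame of vblock below 0.029 m and horizontal distance between roller and stop below 0.1125 m), for 0.2 s.
At the end, for the whole second after the job is handed in: The roller lies still in the V (axis within 3 mm of the V's middle plane and 26 +/-2.5 mm above the bench, within 0.04 rad of the V's direction), with one end against the stop plate (gap under 2.5 mm) (x of roller in the frame of vblock between -0.003 and 0.003 m and z of roller in the frame of vblock between 0.0235 and 0.0285 m and angle between the y axis of roller and the y axis of vblock, either way round below 0.04 rad and horizontal distance between roller and stop below 0.1125 m and linear speed of roller below 0.01 m/s and angular speed of roller below 0.2 rad/s); the robot touches nothing.
It fails at once if the roller is lifted off what it rolls on (its axis more than 28 mm above the bench in front of the ramp, 38 mm on the ramp's lower half, 45 mm anywhere) ((x of roller in the frame of vblock below -0.08 m and height (world z) of roller above 0.028 m) or (x of roller in the frame of vblock below -0.045 m and height (world z) of roller above 0.038 m) or height (world z) of roller above 0.045 m).
It fails at once if the roller is tipped up on end (angle between roller's own y axis and vertical below 1.2 rad).
It fails at once if the jar, bearing or carton is shoved more than 25 mm (distance of any of jar, bearing, carton from where it was at the start of the episode above 0.025 m).
It also fails if it takes over 48 s, if anything falls off the work surface, if the arm or the gripper's body presses on something with over 40 N, if the wrist force passes 120 N, or if a joint passes its speed limit or range.

## Working session

There is one attempt and no reset: what is moved stays moved. The work goes in short steps, each a Python script; the robot and the scene stay as the last script left them, time stands still between calls to the robot, and variables do not carry over. Pictures are saved under pics/ and viewed, and the job is handed in when it is done.

```bash
mkdir -p pics; ls; python3 - <<'E'
from workcell import bot
import cv2,numpy as np
for n in("side","top"):
    c=bot.read_camera(n); cv2.imwrite(f"pics/{n}0.png",c["pixels"])
    print(n,c["fx"],c["fy"],c["cx"],c["cy"],c["k1"],np.round(c["R"],3).tolist(),np.round(c["t"],3), -np.array(c["R"]).T@c["t"])
print(bot.current_clock(),bot.current_tool_rot(),bot.current_opening())
E
```

```text
pics
side 406.56330532494184 406.56330532494184 284.0521724725955 205.44283217084563 -0.09479662404758567 [[-0.997, -0.075, 0.006], [-0.043, 0.506, -0.861], [0.061, -0.859, -0.508]] [0.531 0.059 0.986] [0.47132741 0.8567568  0.54835144]
top 401.5301599372403 401.5301599372403 288.11018311464574 209.83807263009197 -0.04260842681549177 [[-0.009, -1.0, 0.009], [-0.992, 0.008, -0.122], [0.122, -0.01, -0.992]] [0.002 0.523 0.749] [0.42765451 0.00544354 0.8071583 ]
0.1 [-2.53469114e+00  1.85391127e+00  1.78717903e-03] 0.9967247135416365
```

View pics/side0.png

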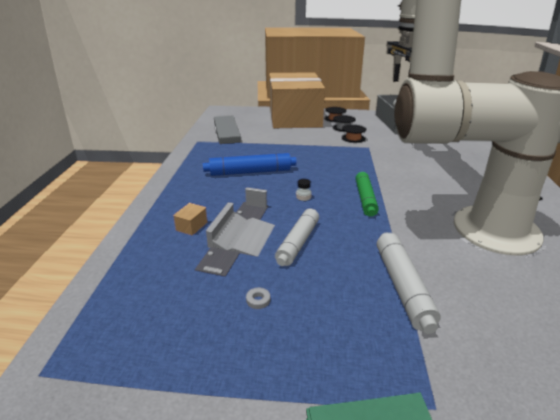

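View pics/top0.png

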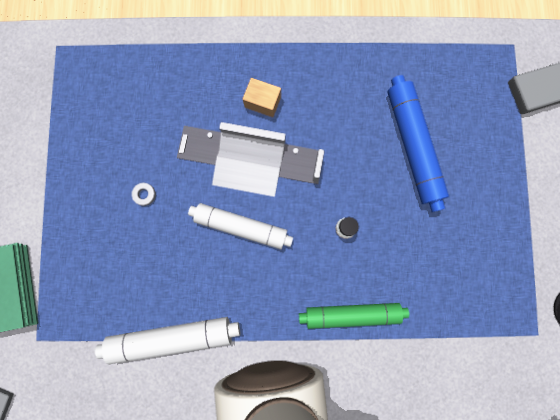

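The roller is the smaller silver one at top-view px (240,226). The V-block is at (248,155) with its ramp towards the robot, and the stop plate is on the right at (319,165), which is world -y. The jar is at (347,228), the bearing at (143,194) and the carton at (262,97).

```bash
python3 - <<'E'
import cv2
a=cv2.imread("pics/top0.png")[70:270,110:370]
cv2.imwrite("pics/topz.png",cv2.resize(a,None,fx=3,fy=3,interpolation=cv2.INTER_CUBIC))
a=cv2.imread("pics/side0.png")[170:320,160:340]
cv2.imwrite("pics/sidez.png",cv2.resize(a,None,fx=4,fy=4,interpolation=cv2.INTER_CUBIC))
E
cat > h.py <<'E'
import numpy as np, cv2
from workcell import bot
def ray(c,px):
    K=np.array([[c["fx"],0,c["cx"]],[0,c["fy"],c["cy"]],[0,0,1]]);D=np.array([c["k1"],0,0,0],float)
    p=cv2.undistortPoints(np.array(px,float).reshape(-1,1,2),K,D).reshape(-1,2)
    R=np.array(c["R"]);t=np.array(c["t"])
    return -R.T@t, np.c_[p,np.ones(len(p))]@R
def onplane(c,px,z):
    o,d=ray(c,px); return o+d*((z-o[2])/d[:,2])[:,None]
def proj(c,X):
    K=np.array([[c["fx"],0,c["cx"]],[0,c["fy"],c["cy"]],[0,0,1]]);D=np.array([c["k1"],0,0,0],float)
    return cv2.projectPoints(np.array(X,float).reshape(-1,1,3),cv2.Rodrigues(np.array(c["R"]))[0],np.array(c["t"],float),K,D)[0].reshape(-1,2)
E
```

```text
(no output)
```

View pics/topz.png

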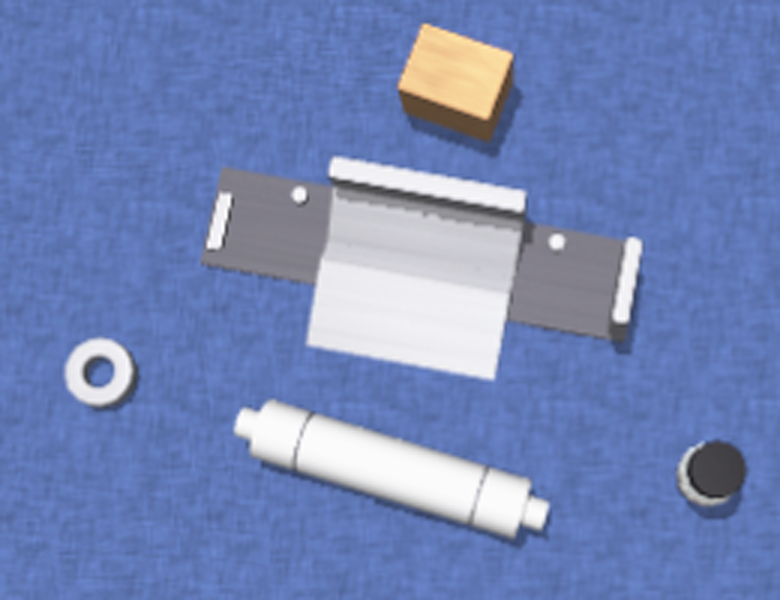

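View pics/sidez.png

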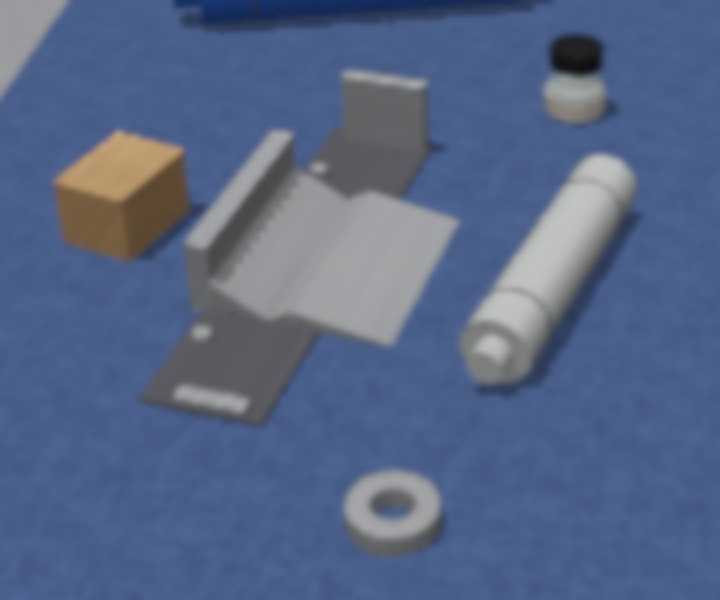

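```bash
cat >> h.py <<'E'
def roller_px(img,seed):
    hsv=cv2.cvtColor(img,cv2.COLOR_BGR2HSV)
    m=((hsv[...,1]<60)&(hsv[...,2]>120)).astype(np.uint8)
    n,l,s,c=cv2.connectedComponentsWithStats(m)
    return l,s,c
E
python3 - <<'E'
from h import *
c=bot.read_camera("top"); s=bot.read_camera("side")
z2=lambda L:[(110+(x-1)/3,70+(y-1)/3) for x,y in L]
r=lambda a:np.round(a,4).tolist()
rf=onplane(c,z2([(307,346),(494,380)]),0)
bs=onplane(c,z2([(222,167),(203,265),(614,339)]),0.003)
ft=onplane(c,z2([(331,158),(526,190),(526,212),(331,180)]),0.046)
st=onplane(c,z2([(641,238),(627,322),(614,320),(628,237)]),0.05)
ftb=onplane(c,z2([(218,193),(233,196),(223,249),(208,247)]),0.007)
rj=onplane(c,z2([(240,421),(541,514)]),0.02)
print("rampfoot",r(rf),np.linalg.norm(rf[0]-rf[1])); print("strip",r(bs),np.linalg.norm(bs[0]-bs[1]),np.linalg.norm(bs[2]-bs[1])); print("fence",r(ft),np.linalg.norm(ft[0]-ft[1])); print("stop",r(st),np.linalg.norm(st[0]-st[1]))
print("foot",r(ftb))
img=c["pixels"]; l,S,C=roller_px(img,None)
def comp(px,z):
    k=l[px[1],px[0]]; ys,xs=np.nonzero(l==k); return onplane(c,np.c_[xs,ys],z),S[k]
P,sz=comp((240,226),0.02); print(sz, "roller mean",r(P.mean(0)))
w,v=np.linalg.eigh(np.cov(P[:,:2].T)); d=v[:,1]; q=(P[:,:2]-P[:,:2].mean(0))@d; print("dir",d,"ang",np.arctan2(d[1],d[0]),"len",np.ptp(q)); q2=(P[:,:2]-P[:,:2].mean(0))@v[:,0];print("wid",np.ptp(q2)); print("mid of ext",P[:,:2].mean(0)+d*(q.max()+q.min())/2)
print("journal ends",r(rj),np.linalg.norm(rj[0]-rj[1]))
for nm,px,z in(("jar",(712,470),.052),("bear",(100,373),.014),("carton",(458,72),.045)): print(nm,r(onplane(c,z2([px]),z)))
# side view checks
y2=lambda L:[(160+(x-1.5)/4,170+(y-1.5)/4) for x,y in L]
print("side rampfoot",r(onplane(s,y2([(393,346),(459,222)]),0)),"strip",r(onplane(s,y2([(140,402),(264,424)]),0.003)),"stop top",r(onplane(s,y2([(344,72),(427,82)]),0.05)),"jend",r(onplane(s,y2([(490,357)]),0.02)))
E
```

```text
rampfoot [[0.5794, 0.1524, 0.0], [0.5551, 0.0252, 0.0]] 0.12944914797899315
strip [[0.7053, 0.2129, 0.003], [0.6358, 0.2241, 0.003], [0.5822, -0.0564, 0.003]] 0.07039340041583372 0.28557339579157376
fence [[0.6959, 0.1303, 0.046], [0.6732, 0.0027, 0.046], [0.6584, 0.0028, 0.046], [0.6809, 0.1301, 0.046]] 0.1296479024935575
stop [[0.6394, -0.0714, 0.05], [0.5841, -0.0613, 0.05], [0.5855, -0.053, 0.05], [0.6401, -0.063, 0.05]] 0.05619884147337241
foot [[0.6854, 0.2141, 0.007], [0.6832, 0.2037, 0.007], [0.6458, 0.2096, 0.007], [0.6473, 0.2199, 0.007]]
[ 188  203  105   47 2056] roller mean [0.4939, 0.0926, 0.02]
dir [0.30470985 0.95244523] ang 1.2611625538806013 len 0.2135383151468002
wid 0.04038151060984933
mid of ext [0.49400575 0.09296124]
journal ends [[0.5259, 0.1922, 0.02], [0.4632, -0.0055, 0.02]] 0.20738029447537723
jar [[0.4885, -0.113, 0.052]]
bear [[0.5597, 0.2883, 0.014]]
carton [[0.7549, 0.0472, 0.045]]
side rampfoot [[0.5783, 0.1523, 0.0], [0.554, 0.0259, 0.0]] strip [[0.7032, 0.2151, 0.003], [0.6351, 0.2265, 0.003]] stop top [[0.6381, -0.069, 0.05], [0.5826, -0.06, 0.05]] jend [[0.5226, 0.183, 0.02]]
```

V-block origin is about (0.639, 0.075) with the V's y turned 0.187 rad from world y. The stop is at V y = -140. The roller centre is (0.494, 0.093) and it is skewed about 0.12 rad to the V. A rolling cylinder won't straighten when pushed, so I'll first square it on the bench with a light squeeze and a turn. After that I'll roll it with both fingers behind it.

```bash
cat >> h.py <<'E'
from scipy.spatial.transform import Rotation as Ro
O=np.array([.639,.075]); TH=.187
u=np.array([np.sin(TH),np.cos(TH)]); n=np.array([np.cos(TH),-np.sin(TH)])
def rot(a):  # tool x along heading a (world), tool z down
    x=np.array([np.cos(a),np.sin(a),0]); z=np.array([0,0,-1.]); y=np.cross(z,x)
    return Ro.from_matrix(np.c_[x,y,z]).as_rotvec()
def W(xv,yv,z): p=O+xv*n+yv*u; return [p[0],p[1],z]
def V(p): d=np.array(p[:2])-O; return d@n,d@u
def snap(tag):
    for k in("top","side"):
        c=bot.read_camera(k); cv2.imwrite(f"pics/{k}_{tag}.png",c["pixels"])
def best(pos,a):
    J=bot.current_joints(); o=[]
    for k in(0,np.pi):
        q=bot.inverse_kinematics(pos,rot(a+k))
        if q is not None:o.append((np.max(np.abs(np.array(q)-J)),a+k,q))
    o.sort(key=lambda t:t[0]); return o
E
python3 - <<'E'
from h import *
for a in(-.31,-.187,np.pi/2-.187):
    for o in best([.494,.0927,.14],a): print(a,round(o[0],2),round(o[1],2),np.round(o[2],2))
E
```

```text
-0.31 1.42 -0.31 [-0.06  0.04  1.88  0.    1.22  0.25]
-0.31 2.68 2.83 [-0.06  0.04  1.88 -0.    1.22 -2.89]
-0.187 1.42 -0.19 [-0.06  0.04  1.88  0.    1.22  0.13]
1.3837963267948965 1.42 1.38 [-0.06  0.04  1.88 -0.    1.22 -1.44]
1.3837963267948965 1.91 4.53 [-0.06  0.04  1.88 -0.    1.22  1.7 ]
```

```bash
python3 - <<'E'
from h import *
bot.goto([.494,.0927,.12],rot(-.31))
bot.line_to([.494,.0927,.007],max_speed=.12)
print(bot.current_clock(),bot.current_ee_pos(),bot.current_contact_force())
bot.set_gripper(.3,12)
print(bot.current_opening(),bot.current_contact_force())
bot.line_to([.494,.0927,.007],rot=rot(-.187),max_speed=.05)
print(bot.current_opening(),bot.current_contact_force(),bot.current_clock())
bot.set_gripper(.62)
bot.line_to([.494,.0927,.12],max_speed=.15)
print(bot.current_clock())
E
```

```text
3.85 [0.49479712 0.09267021 0.0077563 ] [-0.65765562  0.02652325  0.12345255]
0.43115042376216856 [-0.36588524 -0.23145912  0.07630524]
0.43233923266448426 [ 0.76404252 -0.33374315 -0.68329331] 4.9583
6.3083
```

```bash
python3 - <<'E'
from h import *
bot.set_gripper(1.0)
bot.goto(W(-.215,-.01,.12),rot(np.pi/2-TH))
snap("1"); print(bot.current_clock())
E
```

```text
8.4583
```

View pics/top_1.png

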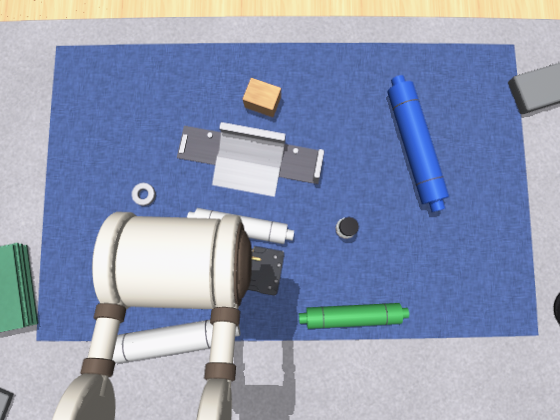

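View pics/side_1.png

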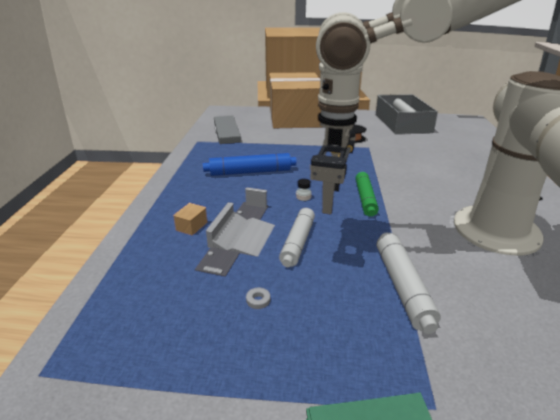

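The gripper is above and behind the roller. In the top view the roller's front edge runs from about (195,213) to (290,228), with its right journal at (291,236). I'll measure its angle numerically.

```bash
python3 - <<'E'
from h import *
c=bot.read_camera("top"); img=c["pixels"]
g=img.astype(int); m=(g[...,2]>130)&(abs(g[...,2]-g[...,0])<40)
pts=[]
for x in range(204,282):
    col=np.nonzero(m[203:240,x])[0]
    if len(col): pts.append((x,203+col[0]))
P=onplane(c,np.array(pts),0.02)
vv=np.array([V(p) for p in P]); k=np.polyfit(vv[:,1],vv[:,0],1); r=vv[:,0]-np.polyval(k,vv[:,1]); g=abs(r)<.004
k=np.polyfit(vv[g,1],vv[g,0],1)
print("skew",k, len(vv),g.sum(), "front edge xv")
z=cv2.resize(img[195:255,180:300],None,fx=6,fy=6,interpolation=cv2.INTER_CUBIC); cv2.imwrite("pics/z1.png",z)
s=bot.read_camera("side"); z=cv2.resize(s["pixels"][190:280,190:340],None,fx=5,fy=5,interpolation=cv2.INTER_CUBIC); cv2.imwrite("pics/z2.png",z)
E
```

```text
skew [-0.00106376 -0.12632947] 77 77 front edge xv
```

View pics/z1.png

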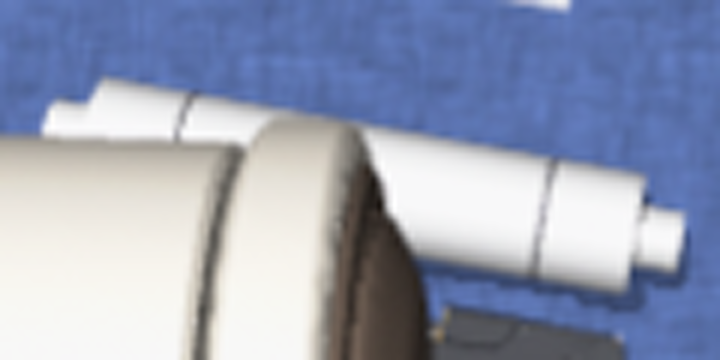

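View pics/z2.png

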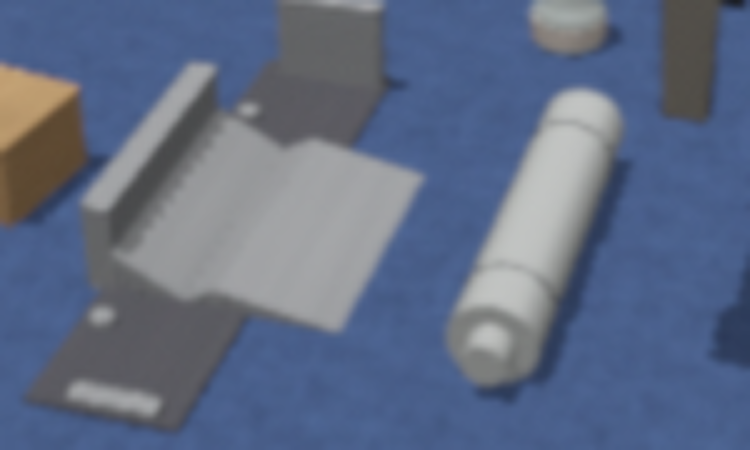

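Skew is about 0 now (-0.001) with the axis at V x = -0.146. The roller's right journal tip is at (294,235), and the stop face leaves about 20 mm of end clearance. Next I push across the bench to the ramp foot.

```bash
cat > meas.py <<'E'
from h import *
def meas(tag,z=0.02):
    snap_c=bot.read_camera("top"); img=snap_c["pixels"]
    s=bot.read_camera("side")["pixels"]
    cv2.imwrite(f"pics/z_{tag}.png",np.vstack([cv2.resize(img[110:260,150:350],(640,480))[:300*1],cv2.resize(s[170:290,180:340],(640,480),interpolation=cv2.INTER_CUBIC)[:290]]))
E
python3 - <<'E'
from h import *
bot.line_to(W(-.205,-.01,.011),max_speed=.12)
bot.line_to(W(-.172,-.01,.011),max_speed=.06)
print(bot.current_clock(),bot.current_contact_force())
bot.line_to(W(-.125,-.01,.011),max_speed=.03)
print(bot.current_clock(),bot.current_contact_force())
c=bot.read_camera("top"); s=bot.read_camera("side")
cv2.imwrite("pics/t2.png",cv2.resize(c["pixels"][100:280,140:380],None,fx=3,fy=3,interpolation=cv2.INTER_CUBIC))
cv2.imwrite("pics/s2.png",cv2.resize(s["pixels"][170:290,180:340],None,fx=4.5,fy=4.5,interpolation=cv2.INTER_CUBIC))
E
```

```text
10.3167 [ 0.10688422 -1.10183525 -0.1211556 ]
12.0333 [1.43647512 0.61474531 0.39082523]
```

View pics/t2.png

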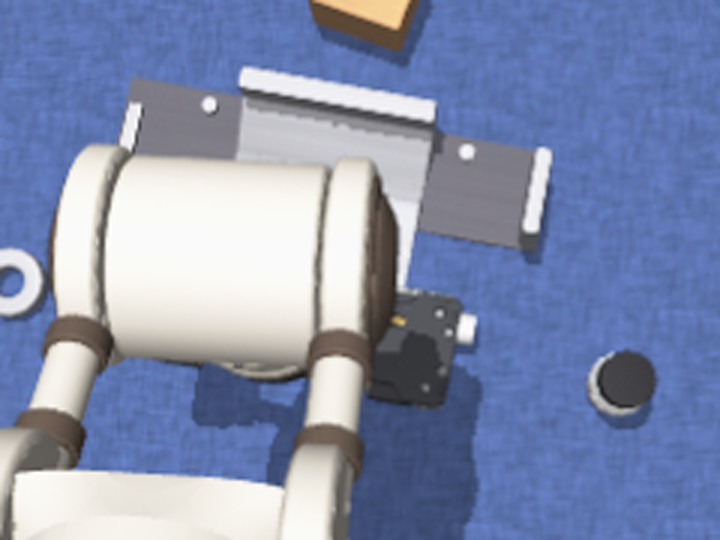

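View pics/s2.png

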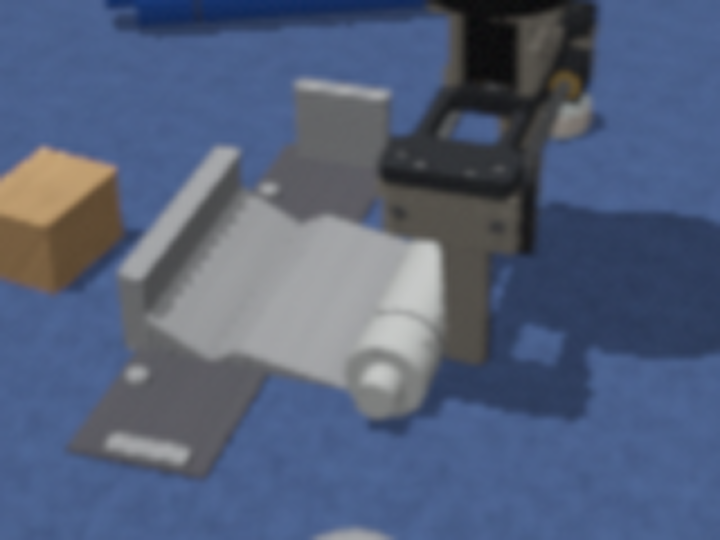

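The roller sits at the ramp foot, square against both fingers, with its right journal tip at px (298.5,209.7) in the top view. I'll check its y before climbing.

```bash
python3 - <<'E'
from h import *
c=bot.read_camera("top"); s=bot.read_camera("side")
print("right tip V:",V(onplane(c,[(298.7,209.7)],.02)[0]), "left tip V (side)",V(onplane(s,[(180+381/4.5,170+380/4.5)],.02)[0]))
E
```

```text
right tip V: (np.float64(-0.09392050308658373), np.float64(-0.11778773661205355)) left tip V (side) (np.float64(-0.09471696495062258), np.float64(0.07974588024094784))
```

```bash
python3 - <<'E'
from h import *
bot.line_to(W(-.108,-.012,.011),max_speed=.03)
bot.line_to(W(-.046,-.012,.020),max_speed=.03)
print(bot.current_clock(),bot.current_contact_force())
s=bot.read_camera("side")
cv2.imwrite("pics/s3.png",cv2.resize(s["pixels"][170:290,180:340],None,fx=4.5,fy=4.5,interpolation=cv2.INTER_CUBIC))
c=bot.read_camera("top")
cv2.imwrite("pics/t3.png",cv2.resize(c["pixels"][100:280,140:380],None,fx=3,fy=3,interpolation=cv2.INTER_CUBIC))
E
```

```text
15.1917 [ 0.47051879 -0.48263402 -0.01883367]
```

View pics/s3.png

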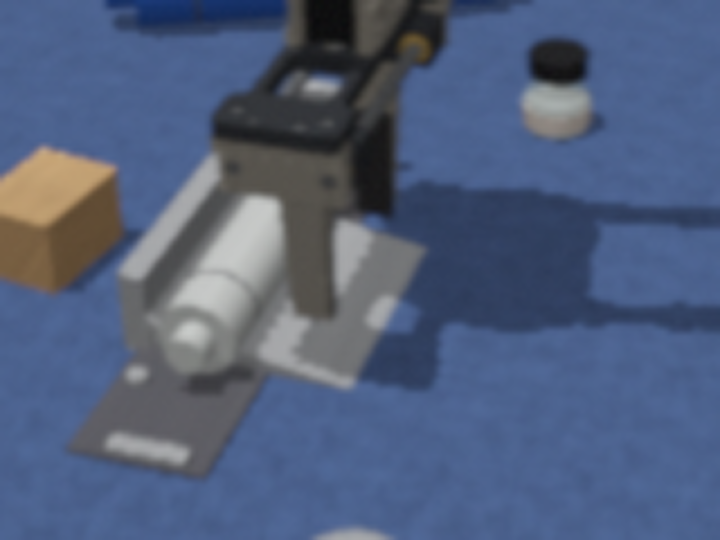

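View pics/t3.png

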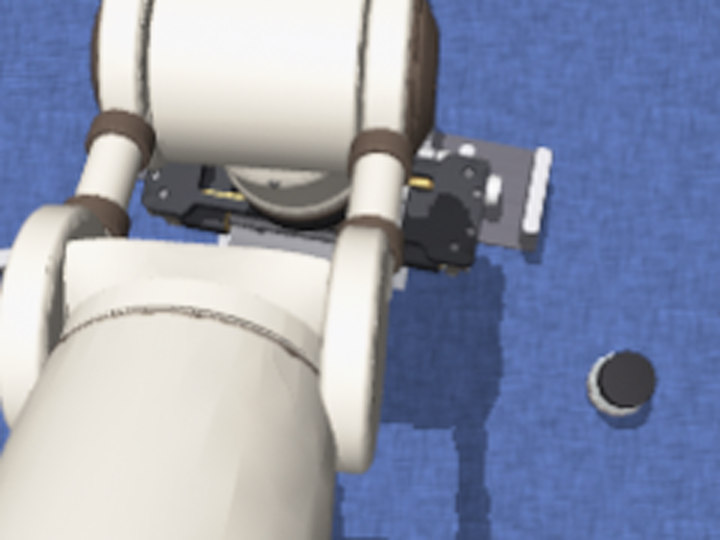

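The roller has dropped past the crest into the V. In the top view its right tip at (305.5,163) leaves about 17 mm to the stop. I'll back off, rise and set up at the +y end.

```bash
python3 - <<'E'
from h import *
bot.line_to(W(-.07,-.012,.028),max_speed=.06)
bot.line_to(W(-.07,-.012,.10),max_speed=.15)
bot.set_gripper(0.0)
bot.goto(W(0,.155,.10),rot(np.pi/2-TH))
print(bot.current_clock(),bot.current_opening())
s=bot.read_camera("side")
cv2.imwrite("pics/s4.png",cv2.resize(s["pixels"][170:290,180:340],None,fx=4.5,fy=4.5,interpolation=cv2.INTER_CUBIC))
c=bot.read_camera("top")
cv2.imwrite("pics/t4.png",cv2.resize(c["pixels"][100:280,140:380],None,fx=3,fy=3,interpolation=cv2.INTER_CUBIC))
E
```

```text
18.5917 0.00401925359149242
```

View pics/s4.png

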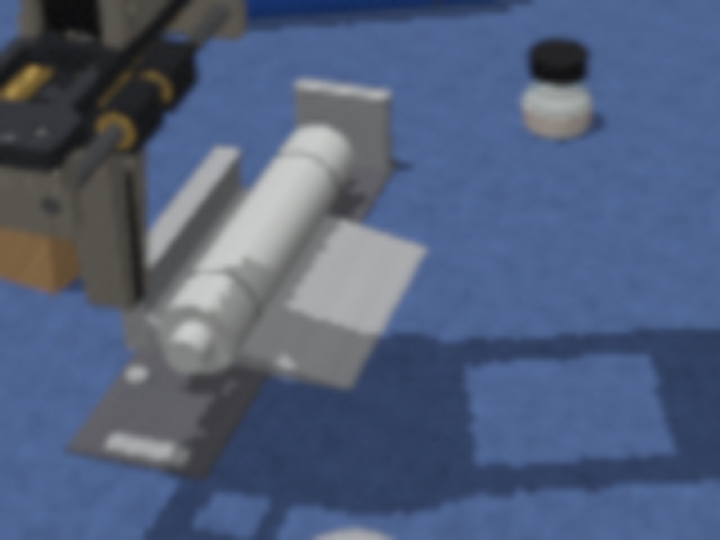

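View pics/t4.png

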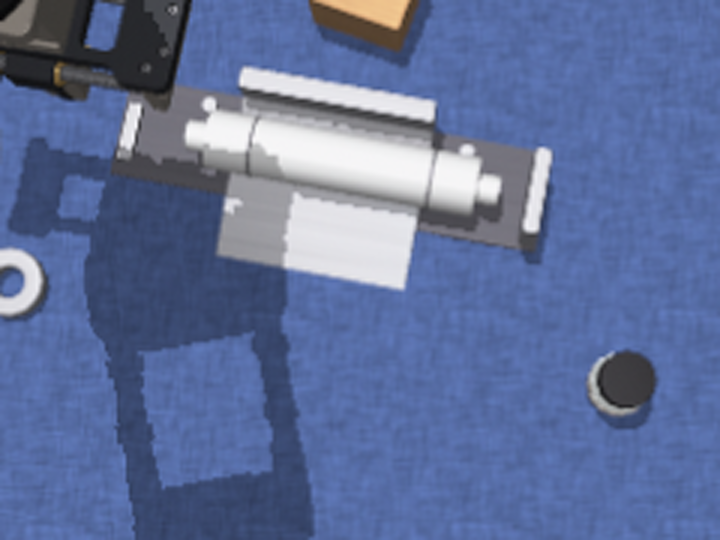

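The roller is seated in the V with its tips at zoomed px (186,133) and (500,190). I'll measure them and then push on the left end.

```bash
python3 - <<'E'
from h import *
c=bot.read_camera("top")
f=lambda x,y:(140+(x-1)/3,100+(y-1)/3)
P=onplane(c,[f(187,133),f(499,190)],.026)
print(P,[V(p) for p in P],np.linalg.norm(P[0]-P[1]))
Q=onplane(c,[f(530,175),f(537,149),f(525,230)],.05); print("stop face",[V(p) for p in Q])
E
```

```text
[[ 0.65815896  0.16905974  0.026     ]
 [ 0.61765243 -0.03872292  0.026     ]] [(np.float64(0.001338111048547375), np.float64(0.09598181790017007)), (np.float64(0.00016705370148437063), np.float64(-0.11570908737657272))] 0.21169414435027953
stop face [(np.float64(0.007530175421633225), np.float64(-0.13343284974690484)), (np.float64(0.02534349420312557), np.float64(-0.13499212748815778)), (np.float64(-0.028654746414663985), np.float64(-0.1363566347800468))]
```

```bash
python3 - <<'E'
from h import *
bot.line_to(W(.001,.14,.10),max_speed=.15)
bot.line_to(W(.001,.14,.018),max_speed=.12)
bot.line_to(W(.001,.122,.018),max_speed=.06)
f0=np.array(bot.current_contact_force()); print(f0,bot.current_clock())
y=.122; hit=0
while y>.085 and bot.current_clock()<36:
    y-=.002 if y>.102 else .001
    bot.line_to(W(.001,y,.018),max_speed=.03)
    f=np.array(bot.current_contact_force())-f0; fu=f[:2]@u
    print(round(y,4),np.round(fu,2),round(bot.current_clock(),2))
    if fu>7: break
s=bot.read_camera("side")
cv2.imwrite("pics/s5.png",cv2.resize(s["pixels"][170:290,180:340],None,fx=4.5,fy=4.5,interpolation=cv2.INTER_CUBIC))
c=bot.read_camera("top")
cv2.imwrite("pics/t5.png",cv2.resize(c["pixels"][100:280,140:380],None,fx=3,fy=3,interpolation=cv2.INTER_CUBIC))
E
```

```text
[ 0.41377359  0.35418501 -0.09503971] 20.275
0.12 -0.57 20.52
0.118 -0.72 20.77
0.116 -0.91 21.02
0.114 -0.41 21.27
0.112 -0.02 21.52
0.11 -0.96 21.77
0.108 0.9 22.02
0.106 0.62 22.27
0.104 0.68 22.52
0.102 0.64 22.77
0.101 1.78 23.02
0.1 1.53 23.27
0.099 1.6 23.52
0.098 1.59 23.77
0.097 1.71 24.02
0.096 1.34 24.27
0.095 1.27 24.52
0.094 1.47 24.77
0.093 1.66 25.02
0.092 0.83 25.27
0.091 2.17 25.52
0.09 4.08 25.77
0.089 6.74 26.02
0.088 11.17 26.27
```

View pics/s5.png

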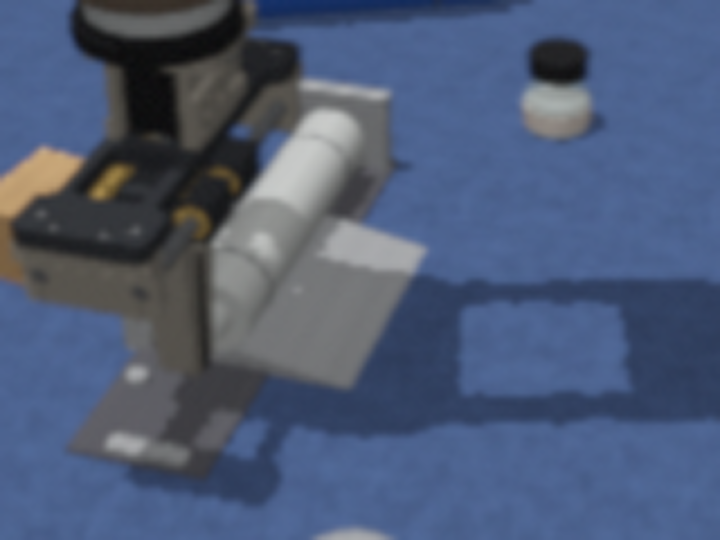

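View pics/t5.png

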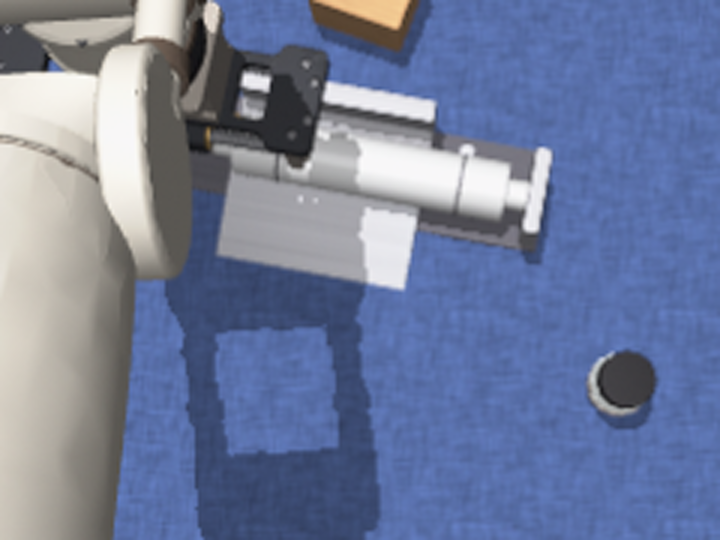

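The force rose steadily to 11 N and the right journal meets the plate at zoomed (528,193), so the roller is against the stop. I'll hold briefly, retreat along the V, clear away and check.

```bash
python3 - <<'E'
from h import *
bot.hold(.4)
bot.line_to(W(.001,.10,.018),max_speed=.03)
bot.line_to(W(.001,.16,.018),max_speed=.1)
bot.line_to(W(.001,.17,.15),max_speed=.15)
bot.goto([.35,.35,.2],rot(np.pi/2-TH))
print(bot.current_clock(),bot.current_contact_force())
s=bot.read_camera("side")
cv2.imwrite("pics/s6.png",cv2.resize(s["pixels"][170:320,160:340],None,fx=4,fy=4,interpolation=cv2.INTER_CUBIC))
c=bot.read_camera("top")
cv2.imwrite("pics/t6.png",cv2.resize(c["pixels"][70:270,110:370],None,fx=3,fy=3,interpolation=cv2.INTER_CUBIC))
E
```

```text
30.4 [-0.18837521  0.01671949 -0.15449027]
```

View pics/s6.png

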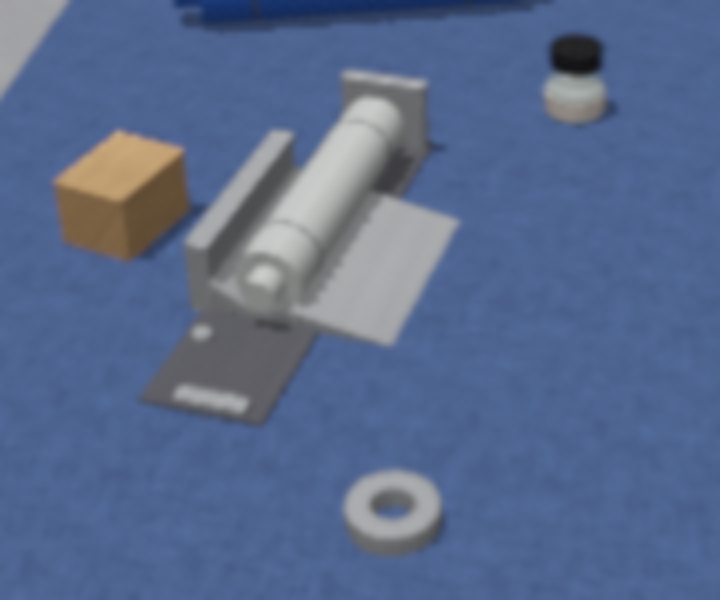

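View pics/t6.png

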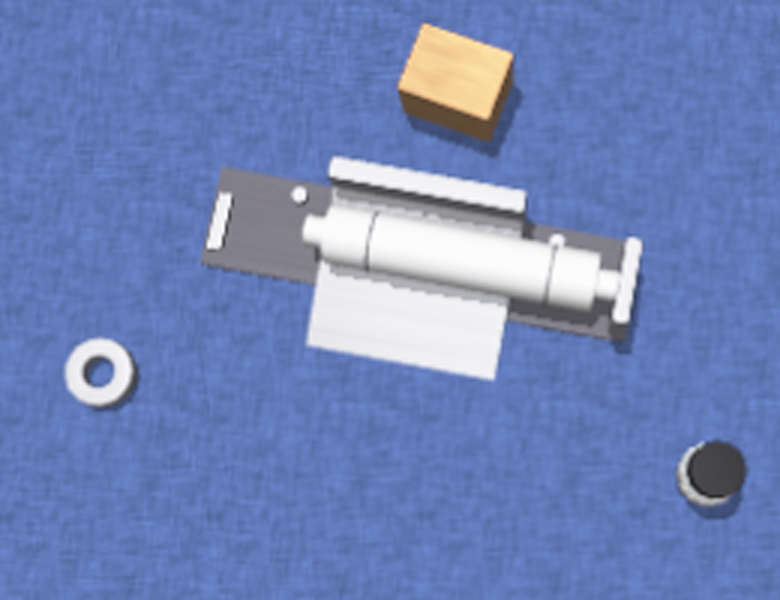

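The roller lies in the V with its right journal at the plate (618,287), and the bystanders are unmoved. One last numeric check, then I hand in.

```bash
python3 - <<'E'
from h import *
c=bot.read_camera("top")
p=onplane(c,[(110+(304-1)/3,70+(230-1)/3)],.026)[0]; a=V(p)
sc=np.array([.6123,-.0622]); print("left tip V",a,"dist centre-stop ~",np.linalg.norm(p[:2]-.105*u-sc))
# axis straightness from ring-groove midpoints
q=onplane(c,[(110+(370-1)/3,70+(240-1)/3),(110+(553-1)/3,70+(273-1)/3)],.03); print([V(x) for x in q])
c2=bot.read_camera("top"); print("still:",np.abs(c["pixels"].astype(int)-c2["pixels"])[150:200,190:330].max())
bot.job_done(); print(bot.current_clock())
E
```

```text
left tip V (np.float64(-0.00017943189676758881), np.float64(0.07722918533239517)) dist centre-stop ~ 0.11200248611141175
[(np.float64(-8.430941667092669e-05), np.float64(0.0318089401704911)), (np.float64(-0.00044578300621138904), np.float64(-0.09144950781820302))]
still: 2
the job is handed in; nothing more can be done
the job is handed in; nothing more can be done
```

I finished the run and handed the job in at about 30.5 s of the 48 s. The robot gives no verdict, so success rests on my own checks.

**What I did:**
- I squared the roller to the V on the bench with a light grip and a small turn.
- I rolled it by its side with both fingertips across the bench, up the ramp and over the crest, and it settled in the V about 19 mm short of the stop.
- I pushed it along the V by its end with the closed fingertips until the force rose from about 1.5 N to 11 N at the plate, then moved the arm clear.

**Last checks:**
- **In the V:** its axis is within 0.5 mm of the V's middle plane and about 0.003 rad from the V's direction.
- **Still and clear:** consecutive pictures show no movement. The arm was well away with a near-zero force reading, and the jar, bearing and carton look unmoved.
- **Against the stop:** the camera puts the roller's middle 112.0 mm from the stop's origin. The ideal is 110 mm and the limit 112.5 mm, so this is within the limit, but by less than the roughly 2 mm camera error. The force rise and the measured 19 mm of travel support contact.

**Disagreements:** the side view put the roller's near end about 10 mm off the top view, both at the start and at the ramp foot. I used the top view because its roller length came out right: 207 to 212 mm against the true 210 mm. My separate estimates of the V-block's origin also differed by up to about 5 mm.

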